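# Carry the rose hair roller to the vanity tray on a rod

## Task

Take the brass rod by its wooden handle, thread it through the bore of the rose-pink hair roller, lift the roller on the rod and carry it to the scalloped tray. Lower it gently until roller and handle are both down inside the tray, then let go, leaving the rod through the roller. Keep the fingers off the roller's velvety surface and leave the mint-green roller where it lies.

Things in the scene. Friction and masses are not known exactly. Their poses are not given: they have to be found in the camera images.
- rod_handle (a point): Centre of the dark wooden handle of the brass rod (loose, 90 g). Handle 24 mm wide (own x), 60 long (own y), 40 tall (own z), standing with its underside 20 mm below this point; grasp across the 24 mm. The level rod, 10 mm thick, runs along own +y on the line through this point, from a 16 mm collar ending at y = 35 mm to a 13 mm ball with its tip at 141.5 mm. Starts pointing roughly to world +y.
- rose_roller_mid (a point): Centre of the rose-pink hair roller (loose, 45 g): velvety tube 64 mm long, open at both ends, 59 mm across its 12 lengthwise ribs, bore 38 mm across. Lies on two ribs, so does not roll by itself; this point is on the bore axis, half-way along, 29 mm above what it lies on. Bore along own y, level; enter either end. Fully on the rod, its centre is 67 to 105 mm from the handle centre.
- mint_roller_mid (a point): Centre of the mint-green hair roller, same shape, size and axes as the rose one: not wanted, must be left where it is.
- tray: Blue-grey resin tray with scalloped rim, fixed on the vanity; 190 mm (own x) by 250 mm (own y) outside, inside 180 by 240 mm. Origin at the centre of its underside; the top of its floor is 5 mm and of its rim 12 mm above the underside. Its long sides run along own y, roughly world y.
Not all that is in view belongs to the job. There is more than one size of the part that bears rod_handle; the job needs the middle-sized.

How it is judged:
On the way, in this order (a step that is already met when the one before it is completed fails the run):
1. the rod is through the rose roller's bore and the roller is lifted about 20 mm or more (y of rose_roller_mid in the frame of rod_handle between 0.05 and 0.12 m and x of rose_roller_mid in the frame of rod_handle between -0.024 and 0.024 m and z of rose_roller_mid in the frame of rod_handle between -0.024 and 0.024 m and angle between the y axis of rose_roller_mid and the y axis of rod_handle, either way round below 0.6 rad and height (world z) of rose_roller_mid above 0.05 m), for 0.2 s.
2. the rose roller is down on the tray floor, threaded, while the gripper still holds the rod (y of rose_roller_mid in the frame of rod_handle between 0.05 and 0.12 m and x of rose_roller_mid in the frame of rod_handle between -0.024 and 0.024 m and z of rose_roller_mid in the frame of rod_handle between -0.024 and 0.024 m and angle between the y axis of rose_roller_mid and the y axis of rod_handle, either way round below 0.6 rad and x of rose_roller_mid in the frame of tray between -0.08 and 0.08 m and y of rose_roller_mid in the frame of tray between -0.11 and 0.11 m and z of rose_roller_mid in the frame of tray below 0.045 m and contact force between the fingers and rod above 0.5 N), for 0.1 s.
At the end, for the whole second after the job is handed in: Rose roller and handle both down on the tray floor (centres within 80 mm across, 110 mm along of its middle), handle tilted under 0.25 rad, the rod still through the bore (roller centre 50 to 120 mm ahead of the handle centre, within 24 mm, 0.6 rad), all at rest (y of rose_roller_mid in the frame of rod_handle between 0.05 and 0.12 m and x of rose_roller_mid in the frame of rod_handle between -0.024 and 0.024 m and z of rose_roller_mid in the frame of rod_handle between -0.024 and 0.024 m and angle between the y axis of rose_roller_mid and the y axis of rod_handle, either way round below 0.6 rad and x of rose_roller_mid in the frame of tray between -0.08 and 0.08 m and y of rose_roller_mid in the frame of tray between -0.11 and 0.11 m and z of rose_roller_mid in the frame of tray below 0.045 m and x of rod_handle in the frame of tray between -0.085 and 0.085 m and y of rod_handle in the frame of tray between -0.11 and 0.11 m and z of rod_handle in the frame of tray below 0.035 m and angle between rod_handle's own z axis and vertical below 0.25 rad and linear speed of each of rose_roller, rod below 0.02 m/s); the robot touches nothing.
It fails at once if the fingers press on the rose roller (over 1 N) (contact force between the fingers and rose_roller above 1 N).
It fails at once if the mint roller is moved more than 15 mm (distance of mint_roller_mid from where it was at the start of the episode above 0.015 m).
It also fails if it takes over 54 s, if anything falls off the work surface, if the arm or the gripper's body presses on something with over 40 N, if the wrist force passes 120 N, or if a joint passes its speed limit or range.

## Robot

A 6-joint arm with a two-finger parallel gripper is mounted at the origin on the work surface. World frame = base frame: x ahead of the robot, y to its left, z up, the work surface at z = 0. Lengths are in m, angles in rad, forces in N, time in s.
With the tool pointing down it reaches from about 0.35 to 0.975 m from the base axis. Payload 4.9 kg.
Tool frame: the origin (TCP) lies at the very end of the fingers, on their centre line; the grasp point (between the pads) lies 19 mm behind it; x points along the fingers, y is the direction in which the jaws open and shut, and the axes are right-handed (so a half turn about x gives the same grasp; the last joint's range is limited). The gripper opens to 85 mm and grips with 20 to 120 N. Pads are 22 mm wide; open, the fingers measure 114 mm over their backs; the gripper's body (76 mm by 85 mm) begins 54 mm behind the grasp point. The pads swing forward as they close: fully open they stand 13 mm farther back than shut.
Start: joints at [1.083, 0.053, 1.613, -0, 1.476, -0.119], TCP at [0.225, 0.583, 0.231] pointing down, gripper open.
Joint ranges: [-3.01, 3.01], [-1.01, 2.22], [0.06, 2.58], [-1.02, 4.17], [0.09, 2.62], [-3.14, 3.14]. Speed limits (rad/s): [2.57, 2.57, 3.14, 3.14, 3.14, 3.14].

## Interface

Orientations are given as a unit quaternion [w, x, y, z].
In Python, from plant import manip gives the robot as it stands.
- The arm moves only by the tool play_rows, never from a script. Its argument "plan" is a list of rows, each a list of 5 numbers: the shift along the tool's x, y, z in mm, then the turn about the tool's x in rad, then the closure, from -1 (fully open) to 1 (shut). A call has 1 to 8 rows; each row is the pose to reach, as a shift and turn from the pose commanded when the call began, along the tool's axes at that moment; what a row does not reach only later rows make up. A row lasts 1/8 s, in which the tool goes at most 62.5 mm and 10.7 degrees, less where a joint would pass 70% of its speed; a pose out of reach is approached as far as the arm can. A call with a gripper value outside its range is refused whole. The fingers move at their own pace and stop on an object; the grip force is fixed at half the most. Time passes only in rows, so rows that repeat a pose let the fingers close. It gives the time, the measured TCP pose, the force and the opening at its end, in the units of the state.
- manip.state(): the state, without advancing time (a new reading comes with each control period).
- manip.grab_frame(name): name is "scene" or "top"; returns a dict with "img" (420x560x3 uint8, red, green, blue), "range_z" (420x560 float32, m along the optical axis (not along the pixel's ray), 0 where there is no reading), "fx", "fy", "cx", "cy" (pixels), "k1" (the pictures are not rectified: a ray, as slopes to the right and down, at radius r is drawn at 1 + k1 r^2 times it, then the intrinsics apply), "origin" and "rotation" of the camera in the world. Camera axes: x right, y up, looking along -z (the intrinsics and any distortion apply to the point x, -y, -z); pixel columns grow to the right and rows downward; lengths in m; the calibration is good to about 2 mm. A picture is of the moment at which its call begins.
- manip.job_done(): hands the job in, once; it reports no verdict.
The state is a dict: "time": time; "joint_pos": joint angles; "joint_vel": joint speeds; "joint_efforts": joint torques, N m; "tool_pos": TCP position; "tool_rot": TCP orientation; "contact_force": force on the tool from outside, world axes, zero at the start; "ft_torque": the same for the moment, N m; "gripper_width": opening from 0.0 (shut) to 1.0 (fully open).
Only numpy, scipy, OpenCV 4.12 (cv2) and the standard library are available. Lean on these libraries where they do the work, as an engineer would, in place of code of your own. Each camera call takes 0.05 s, during which the arm holds its last target. There are 200 camera calls.

## Working session

There is one attempt and no reset: what is moved stays moved. The work goes in short steps, Python scripts to look and compute and a tool call to move; the robot and the scene stay as the last step left them, time stands still between calls to the robot, and variables do not carry over. Pictures are saved under pics/ and viewed, about 8 in all and at most 12, crops included, and the job is handed in when it is done.

Besides the shell and the picture viewer there is one more tool, called after "Emit:" as name(argument=value, ...) on one line, values as JSON. play_rows: Moves the arm, as the interface text tells. Its arguments: {"type":"object","properties":{"plan":{"type":"array"}},"required":["plan"]}

```bash
mkdir -p pics
cat > h.py <<'E'
import numpy as np, cv2
from plant import manip
def grab(n):
    f=manip.grab_frame(n); return f
def pts(f):
    """world xyz for every pixel"""
    H,W=f["range_z"].shape
    u,v=np.meshgrid(np.arange(W),np.arange(H))
    K=np.array([[f["fx"],0,f["cx"]],[0,f["fy"],f["cy"]],[0,0,1.]])
    p=cv2.undistortPoints(np.stack([u,v],-1).reshape(-1,1,2).astype(np.float64),K,np.array([f["k1"],0,0,0.])).reshape(H,W,2)
    z=f["range_z"]
    c=np.stack([p[...,0]*z,-p[...,1]*z,-z],-1)
    w=c@np.array(f["rotation"]).T+np.array(f["origin"])
    w[z==0]=np.nan
    return w
def save(img,name): cv2.imwrite("pics/"+name,img[...,::-1])
E
python3 - <<'E'
from h import *
fs=[grab(n) for n in("scene","top")]
for n,f in zip("st",fs):
    print(f["origin"],np.array(f["rotation"]).round(3).tolist(),f["fx"],f["k1"]); np.save(f"{n}.npy",pts(f)); np.save(f"{n}i.npy",f["img"])
    save(f["img"],n+"0.png")
print(manip.state())
E
```

```text
[ 1.3669836  -0.17721779  0.70995052] [0.667, 0.351, 0.304, 0.583] 472.65060346696777 -0.12392337607990926Traceback (most recent call last):
  File "<stdin>", line 4, in <module>
  File "h.py", line 13, in pts
    w=c@np.array(f["rotation"]).T+np.array(f["origin"])
      ~^~~~~~~~~~~~~~~~~~~~~~~~~~
ValueError: matmul: Input operand 1 has a mismatch in its core dimension 0, with gufunc signature (n?,k),(k,m?)->(n?,m?) (size 4 is different from 3)
```

Rotation is a quaternion.

```bash
sed -i 's/w=c@np.array(f\["rotation"\]).T/q=np.array(f["rotation"]); w=c@R.from_quat(np.r_[q[1:],q[0]]).as_matrix().T/; 1a from scipy.spatial.transform import Rotation as R' h.py
sed -i '1a from scipy.spatial.transform import Rotation as R' h.py
python3 - <<'E'
from h import *
for n in("scene","top"):
    f=grab(n)
    print(f["origin"],np.array(f["rotation"]).round(3).tolist(),f["fx"],f["k1"]); np.save(f"{n[0]}.npy",pts(f)); np.save(f"{n[0]}i.npy",f["img"])
    save(f["img"],n[0]+"0.png")
print(manip.state())
E
```

```text
[ 1.3669836  -0.17721779  0.70995052] [0.667, 0.351, 0.304, 0.583] 472.65060346696777 -0.12392337607990926
[ 0.42254534 -0.07058416  0.90545071] [-0.702, -0.016, 0.02, 0.712] 379.14504231483005 -0.052981647998840475
{'time': 0.2, 'joint_pos': array([ 1.08298000e+00,  5.31375008e-02,  1.61377838e+00, -1.50727640e-06,
        1.47598808e+00, -1.19000753e-01]), 'joint_vel': array([-0.00048335, -0.00135483, -0.00467748,  0.0001297 ,  0.00132313,
        0.00010392]), 'joint_efforts': array([ 1.32509690e-04, -3.93673503e+01, -3.70203853e+01, -1.55179000e-04,
        4.86415767e-03,  4.62092316e-05]), 'tool_pos': array([0.22513276, 0.58261925, 0.23050705]), 'tool_rot': array([ 0.69497964,  0.12921553,  0.69525567, -0.13010073]), 'contact_force': array([-0.72097765, -0.57883681, -0.16801445]), 'ft_torque': array([-0.03092529,  0.00018466,  0.01225596]), 'gripper_width': 1.0028365581311316}
```

View pics/t0.png

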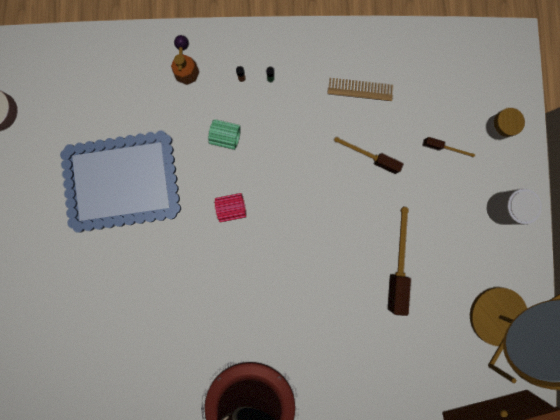

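View pics/s0.png

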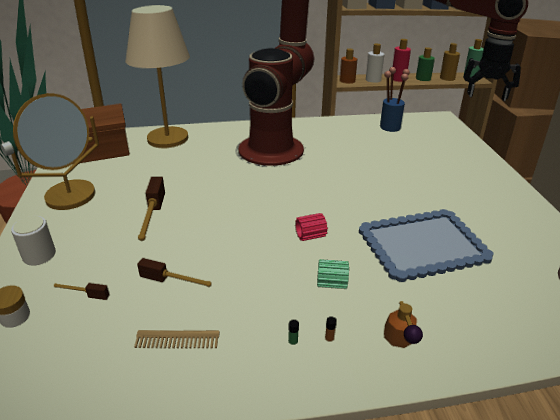

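Top view: the rods are large (handle at 400,295), medium (388,162) and small (434,143). The rose roller is at (230,207), the mint one at (224,134) and the tray at (121,182). I'll measure all of them to check the sizes.

```bash
cat >> h.py <<'E'
def blob(w,box,zmin,zmax=.2):
    u0,u1,v0,v1=box; p=w[v0:v1,u0:u1].reshape(-1,3); p=p[(p[:,2]>zmin)&(p[:,2]<zmax)]; return p
def rect(p):
    (c,s,a)=cv2.minAreaRect((p[:,:2]*1000).astype(np.float32)); return np.round(c,1),np.round(s,1),round(a,1)
E
python3 - <<'E'
from h import *
w=np.load("t.npy")
print("table z",[w[v,u].round(4).tolist() for u,v in((300,150),(300,250),(200,170),(350,180))])
for n,box in dict(big=(375,425,195,325),med=(325,410,125,180),small=(418,482,130,165)).items():
    p=blob(w,box,.008); h=p[p[:,2]>np.percentile(p[:,2],97)-.006]
    print(n,"all",rect(p),"handle top",rect(h),"z",np.median(h[:,2]).round(4),len(h))
for n,box in dict(rose=(205,255,185,230),mint=(200,250,112,158)).items():
    p=blob(w,box,.01); h=p[p[:,2]>.03]; print(n,rect(p),rect(h),p[:,2].max(),h.mean(0))
p=blob(w,(50,190,120,240),.007,.03);print("tray",rect(p),np.median(w[160:200,100:150,2]))
i=np.load("ti.npy"); save(np.hstack([cv2.resize(i[120:185,320:410],None,fx=4.2,fy=4.2,interpolation=2),cv2.resize(i[185:250,190:280],None,fx=4.2,fy=4.2,interpolation=2)]),"c1.png")
E
```

```text
table z [[0.6079, -0.1312, -0.0013], [0.3674, -0.1268, -0.0003], [0.5626, 0.1104, 0.0004], [nan, nan, nan]]
big all (array([ 344.1, -358.7]), array([ 34.2, 247.4]), 83.8) handle top (array([ 264.1, -350.2]), array([33. , 85.2]), 84.7) z 0.0572 537
med all (array([ 594.4, -287.2]), array([171.4,  25.8]), 64.3) handle top (array([ 570. , -337.2]), array([60.1, 24.5]), 64.3) z 0.0398 265
small all (array([ 605.9, -488.8]), array([125.4,  19.3]), 73.8) handle top (array([ 617. , -451.6]), array([45.7, 18.7]), 73.9) z 0.0289 150
rose (array([470.3,  33.9]), array([57., 64.]), 10.2) (array([470.3,  33.9]), array([56.8, 64. ]), 9.9) 0.06193940872073378 [0.4692598  0.0334253  0.04961529]
mint (array([642.5,  47. ]), array([64.3, 57.6]), 75.7) (array([642.4,  46.9]), array([64.2, 57.5]), 75.2) 0.06030511365933977 [0.63963035 0.04721122 0.04947933]
tray (array([538.6, 304.6]), array([215.8, 276.5]), 7.4) nan
```

View pics/c1.png

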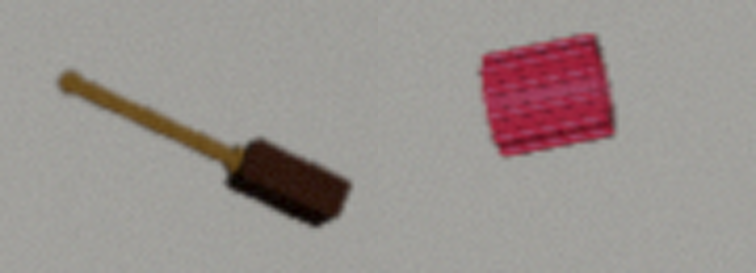

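The crop shows the medium rod lying along a clean diagonal, ball end upper left, with the rose roller beside it. The medium handle measures 60 x 24 with its top at 40 mm and 171 mm overall, which matches the part the job needs. Next I'll compute the moves.

```bash
cat >> h.py <<'E'
def go(x,y,z,ya=None):
    """print shift mm & turn to world TCP x,y,z(mm) and tool-y angle ya (deg, mod 180)"""
    s=manip.state(); q=s["tool_rot"]; M=R.from_quat(np.r_[q[1:],q[0]]).as_matrix()
    d=M.T@(np.array([x,y,z])-s["tool_pos"]*1000)
    cur=np.degrees(np.arctan2(M[1,1],M[0,1])); out=d.round(1).tolist()
    if ya is not None:
        e=(ya-cur+90)%180-90; out.append(round(float(-np.radians(e)),3))  # tool x down: +turn = -yaw
    print("tcp",(s["tool_pos"]*1000).round(1),"yaw_y",cur.round(1),"xaxis",M[:,0].round(3),"j",s["joint_pos"].round(2),"w",round(s["gripper_width"],3),"F",s["contact_force"].round(1),"t",round(s["time"],2))
    print("->",out)
E
python3 - <<'E'
from h import *
go(570,-337,120,64.2+90)
E
```

```text
tcp [225.1 582.6 230.5] yaw_y 68.9 xaxis [-0.001 -0.001 -1.   ] j [ 1.08  0.05  1.61 -0.    1.48 -0.12] w 1.003 F [-0.7 -0.6 -0.2] t 0.2
-> [111.4, -733.3, 653.2, -1.489]
```

Emit:
play_rows(plan=[[0, -41, 37, 0.1, -1], [0, -82, 73, 0.2, -1], [0, -123, 110, 0.3, -1], [0, -164, 146, 0.4, -1], [0, -205, 183, 0.5, -1], [0, -246, 219, 0.6, -1], [0, -287, 256, 0.7, -1], [0, -328, 292, 0.8, -1]])

```text
time: 1.2
tool_pos: [0.3796, 0.1701, 0.2313]
tool_rot: [0.589, 0.391, 0.589, -0.391]
contact_force: [-0.2, 0.5, -0.7]
gripper_width: 1.001
```

```bash
python3 -c "
from h import *
go(570,-337,120,-25.8)"
```

```text
tcp [379.6 170.1 231.3] yaw_y 22.9 xaxis [ 0.001  0.    -1.   ] j [ 0.24 -0.49  2.07 -0.    1.56 -0.16] w 1.001 F [-0.2  0.5 -0.7] t 1.2
-> [111.4, -21.6, 541.2, 0.849]
```

Emit:
play_rows(plan=[[0, -2, 55, 0.1, -1], [0, -4, 110, 0.2, -1], [0, -7, 165, 0.3, -1], [0, -9, 220, 0.4, -1], [0, -11, 275, 0.5, -1], [20, -13, 330, 0.6, -1], [40, -15, 385, 0.7, -1], [60, -18, 440, 0.8, -1]])

```text
time: 2.2
tool_pos: [0.5354, -0.242, 0.1706]
tool_rot: [0.39, 0.59, 0.39, -0.59]
contact_force: [1.3, -0.2, 1.1]
gripper_width: 1.002
```

```bash
python3 -c "
from h import *
go(570,-337,90,-25.8)"
```

```text
tcp [ 535.4 -242.   170.6] yaw_y -23.0 xaxis [ 0.  0. -1.] j [-0.55  0.01  1.76  0.    1.37 -0.15] w 1.002 F [ 1.3 -0.2  1.1] t 2.2
-> [80.6, 68.9, 73.9, 0.049]
```

Emit:
play_rows(plan=[[20, 30, 32, 0.02, -1], [50, 55, 60, 0.05, -1], [80, 69, 74, 0.05, -1], [80, 69, 74, 0.05, -1], [80, 69, 74, 0.05, -1]])

```text
time: 2.82
tool_pos: [0.5701, -0.3348, 0.0921]
tool_rot: [0.377, 0.599, 0.376, -0.598]
contact_force: [-0.1, 0.4, -0.4]
gripper_width: 0.996
```

Run:
```python
from h import *
go(570,-337,9,-25.8)
f=grab("scene"); w=pts(f); i=f["img"]
save(cv2.resize(i[170:320,60:260],None,fx=3.5,fy=3.5,interpolation=2),"c2.png")
```

```text
tcp [ 570.1 -334.8   92.1] yaw_y -25.7 xaxis [ 0. -0. -1.] j [-0.64  0.25  1.63  0.    1.26 -0.2 ] w 0.996 F [-0.1  0.4 -0.4] t 2.83
-> [83.1, 0.8, 2.1, 0.003]
```

View pics/c2.png

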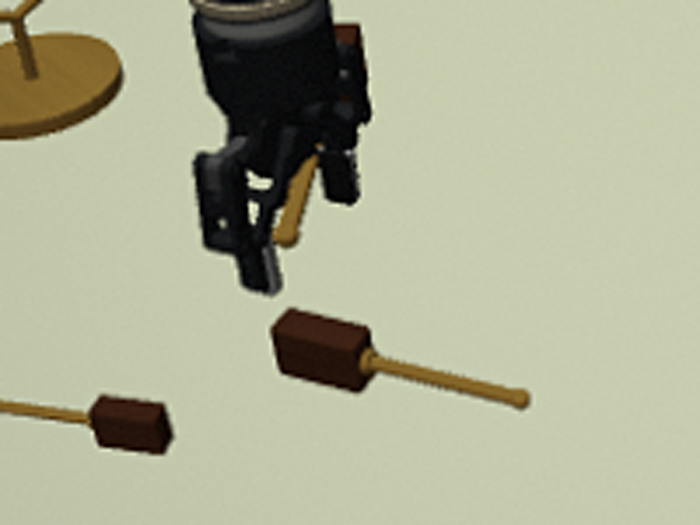

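The open jaws straddle the medium handle (crop 320,350) and the other rods are clear. Descending and closing.

Emit:
play_rows(plan=[[30, 1, 2, 0, -1], [60, 1, 2, 0, -1], [82, 1, 2, 0, -1], [82, 1, 2, 0, -1], [82, 1, 2, 0, 1], [82, 1, 2, 0, 1], [82, 1, 2, 0, 1], [82, 1, 2, 0, 1]])

```text
time: 3.88
tool_pos: [0.5707, -0.338, 0.0105]
tool_rot: [0.377, 0.599, 0.376, -0.598]
contact_force: [-0.7, -0.0, -1.0]
gripper_width: 0.27
```

Emit:
play_rows(plan=[[0, 0, 0, 0, 1], [0, 0, 0, 0, 1], [0, 0, 0, 0, 1], [-10, 0, 0, 0, 1], [-30, 0, 0, 0, 1], [-50, 0, 0, 0, 1], [-60, 0, 0, 0, 1], [-60, 0, 0, 0, 1]])

```text
time: 4.88
tool_pos: [0.5708, -0.338, 0.0712]
tool_rot: [0.377, 0.599, 0.375, -0.598]
contact_force: [-0.5, -0.5, -1.7]
gripper_width: 0.272
```

Run:
```python
from h import *
go(570,-337,9,-25.8)
f=grab("scene"); i=f["img"]
save(cv2.resize(i[150:300,60:260],None,fx=3.5,fy=3.5,interpolation=2),"c3.png")
w=pts(f); p=blob(w,(60,260,150,330),.01)
f=grab("top");w=pts(f);np.save("t2.npy",w)
```

```text
tcp [ 570.8 -338.    71.2] yaw_y -25.7 xaxis [ 0.002 -0.002 -1.   ] j [-0.65  0.28  1.64 -0.    1.22 -0.2 ] w 0.272 F [-0.5 -0.5 -1.7] t 4.88
-> [62.2, -1.3, -0.6, 0.002]
```

View pics/c3.png

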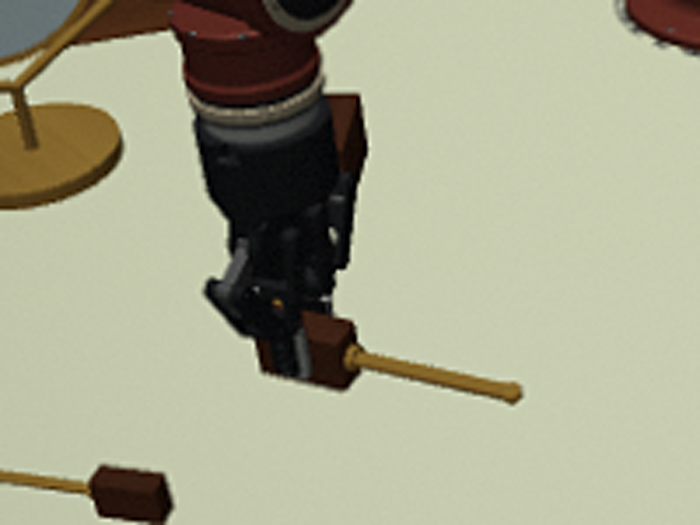

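The rod came up level, and the rod line sits 9.5 mm above the TCP. Now to the pre-insert pose.

```bash
python3 -c "
from h import *
go(506,-168,50,10)"
```

```text
tcp [ 569.7 -337.2   69. ] yaw_y -25.7 xaxis [-0.001  0.    -1.   ] j [-0.65  0.28  1.64  0.    1.22 -0.2 ] w 0.273 F [-0.4 -1.3 -1.3] t 4.97
-> [19.1, -130.7, -124.9, -0.623]
```

Emit:
play_rows(plan=[[0, -20, -19, -0.09, 1], [0, -43, -41, -0.2, 1], [3, -65, -62, -0.31, 1], [7, -87, -83, -0.42, 1], [12, -109, -104, -0.52, 1], [19, -131, -125, -0.62, 1], [19, -131, -125, -0.62, 1], [19, -131, -125, -0.62, 1]])

```text
time: 5.98
tool_pos: [0.5061, -0.1683, 0.0501]
tool_rot: [0.541, 0.455, 0.541, -0.455]
contact_force: [0.5, -0.0, -0.2]
gripper_width: 0.273
```

Run:
```python
from h import *
go(506,-168,20,10)
f=grab("top"); w=pts(f); i=f["img"]
save(cv2.resize(i[140:290,190:390],None,fx=3.5,fy=3.5,interpolation=2),"c4.png")
P=blob(w,(190,390,140,290),.035); 
r=P[(P[:,1]>-.12)&(P[:,1]<-.01)&(abs(P[:,0]-.49)<.04)&(P[:,2]<.09)]
print("rod pts",len(r),"tip y",r[:,1].max(), "zrange",r[:,2].min(),r[:,2].max())
vx=cv2.fitLine((r*1000).astype(np.float32),cv2.DIST_HUBER,0,.01,.01).ravel();print(vx, np.degrees(np.arctan2(vx[1],vx[0])))
d=np.array([-.174,.985]);c=np.array([.470,.034]);a=(r[:,:2]-c)
print("perp offset vs along",[(round(float(np.median(a[m]@[.985,.174])*1000),1)) for m in [(r[:,1]>y)&(r[:,1]<y+.025) for y in(-.115,-.09,-.065,-.04)]])
for b in(w,):
    p=blob(b,(205,255,185,230),.01); print("rose",rect(p))
```

```text
tcp [ 506.1 -168.3   50.1] yaw_y 9.8 xaxis [-0. -0. -1.] j [-0.46  0.02  1.97 -0.    1.15 -0.63] w 0.273 F [ 0.5 -0.  -0.2] t 5.97
-> [30.1, -0.1, -0.3, -0.003]
rod pts 141 tip y -0.031177576171587985 zrange 0.057458892610624535 0.06759252844828745
[-1.9574361e-01  9.8065466e-01  9.3658885e-04  4.8726486e+02
 -6.4529945e+01  6.3848972e+01] 101.28817
perp offset vs along [0.5, -0.3, -0.6, -0.1]
rose (array([470. ,  33.9]), array([56.8, 64. ]), 10.2)
```

View pics/c4.png

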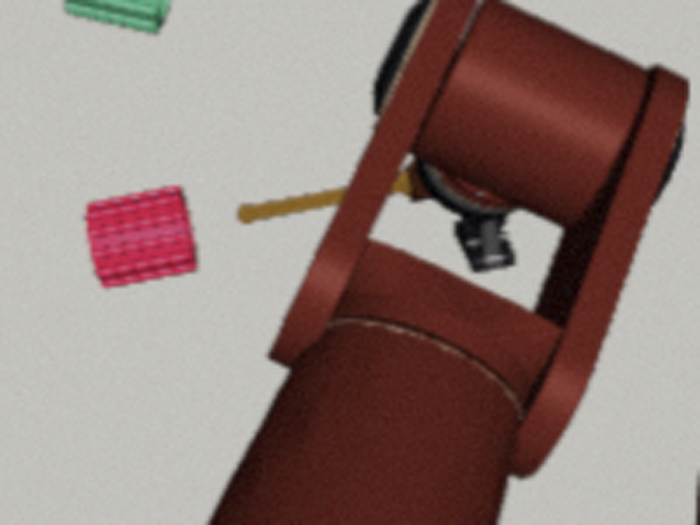

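The rod (tip at crop 245,213) is in line with the bore to under 1 mm and level. Descending, then inserting.

Emit:
play_rows(plan=[[15, 0, 0, 0, 1], [30, 0, 0, 0, 1], [30, 0, 0, 0, 1], [30, 0, 0, 0, 1], [30, 0, -15, 0, 1], [30, 0, -30, 0, 1], [30, 0, -42, 0, 1], [30, 0, -42, 0, 1]])

```text
time: 7.02
tool_pos: [0.4986, -0.1254, 0.0203]
tool_rot: [0.542, 0.455, 0.542, -0.455]
contact_force: [-0.2, -0.7, -1.2]
gripper_width: 0.271
```

Run:
```python
from h import *
go(506-.174*119,-168+.985*119,20,10)
w=pts(grab("top")); print("rose",rect(blob(w,(205,255,185,230),.01)))
```

```text
tcp [ 498.6 -125.4   20.3] yaw_y 10.0 xaxis [-0. -0. -1.] j [-0.39  0.02  2.02 -0.    1.09 -0.57] w 0.271 F [-0.2 -0.7 -1.2] t 7.03
-> [0.3, -0.2, -75.8, -0.001]
rose (array([472.4,  22.3]), array([56.9, 88.3]), 10.5)
```

Emit:
play_rows(plan=[[0, 0, -13, 0, 1], [0, 0, -26, 0, 1], [0, 0, -39, 0, 1], [0, 0, -52, 0, 1], [0, 0, -65, 0, 1], [0, 0, -76, 0, 1], [0, 0, -76, 0, 1], [0, 0, -76, 0, 1]])

```text
time: 8.07
tool_pos: [0.486, -0.0519, 0.0204]
tool_rot: [0.541, 0.455, 0.541, -0.455]
contact_force: [0.4, 0.2, -1.9]
gripper_width: 0.267
```

Run:
```python
from h import *
go(506-.174*119,-168+.985*119,20,10)
f=grab("scene"); save(cv2.resize(f["img"][150:300,220:420],None,fx=3.5,fy=3.5,interpolation=2),"c5.png")
```

```text
tcp [486.  -51.9  20.4] yaw_y 9.9 xaxis [ 0. -0. -1.] j [-0.26 -0.04  2.08 -0.    1.1  -0.43] w 0.267 F [ 0.4  0.2 -1.9] t 8.07
-> [0.4, -0.5, -1.2, -0.002]
```

View pics/c5.png

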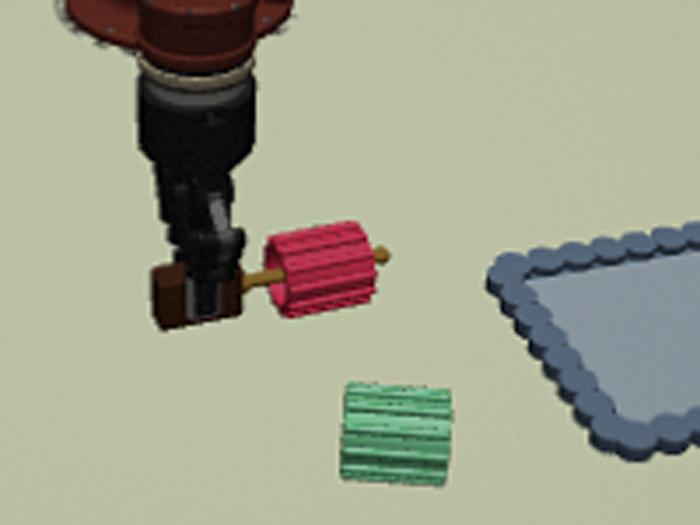

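The rod is threaded: the ball shows past the far end at crop (383,255). Lifting slowly.

Emit:
play_rows(plan=[[-8, 0, 0, 0, 1], [-16, 0, 0, 0, 1], [-26, 0, 0, 0, 1], [-38, 0, 0, 0, 1], [-50, 0, 0, 0, 1], [-62, 0, 0, 0, 1], [-70, 0, 0, 0, 1], [-70, 0, 0, 0, 1]])

```text
time: 9.12
tool_pos: [0.4864, -0.0519, 0.0912]
tool_rot: [0.542, 0.455, 0.541, -0.455]
contact_force: [-0.3, 0.1, -1.9]
gripper_width: 0.268
```

Run:
```python
from h import *
T=np.array([538.6,304.6]); a=np.radians(97.4); d=np.array([np.cos(a),np.sin(a)])
h=T-d*43; print("handle goal",h)
go(h[0],h[1],90,7.4)
f=grab("top");w=pts(f); print("rose",rect(blob(w,(190,270,180,235),.07)),np.nanmax(w[180:235,190:270,2]))
print("tray",rect(blob(w,(50,190,120,240),.007,.03)))
p=blob(w,(50,190,120,240),-.01,.0075); g=p[p[:,2]>.003]
print("mint",rect(blob(w,(200,250,112,158),.01)))
f=grab("scene"); save(cv2.resize(f["img"][130:280,220:420],None,fx=3.5,fy=3.5,interpolation=2),"c6.png")
```

```text
handle goal [544.13821065 261.95814002]
tcp [486.4 -51.9  91.2] yaw_y 9.9 xaxis [ 0.002 -0.    -1.   ] j [-0.26 -0.15  2.05 -0.    1.24 -0.43] w 0.268 F [-0.3  0.1 -1.9] t 9.12
-> [1.2, 110.6, -299.3, 0.043]
rose (array([454.5,   9.5]), array([147.3,  39.8]), 72.1) 0.443123576276224
tray (array([538.5, 303.9]), array([215.7, 275.4]), 7.5)
mint (array([642.7,  46.8]), array([63.9, 58.2]), 76.3)
```

View pics/c6.png

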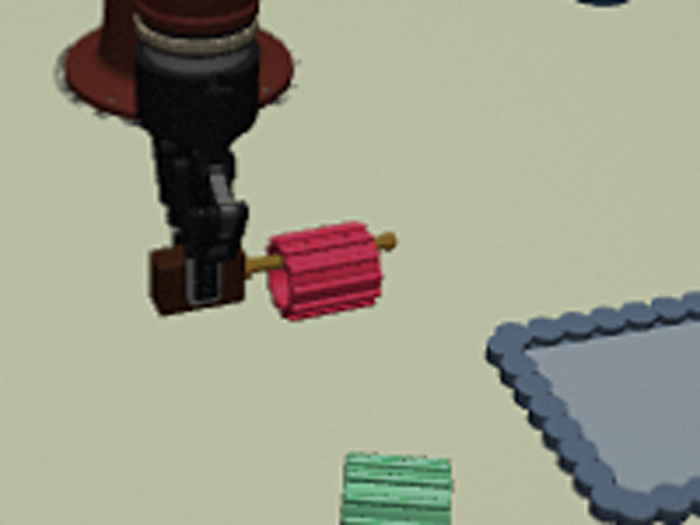

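The roller hangs on the rod, clear of the fingers. I'll carry it with smooth ramps so it doesn't slide.

Emit:
play_rows(plan=[[0, 2, -5, 0, 1], [0, 5, -14, 0, 1], [0, 10, -28, 0, 1], [0, 17, -47, 0.01, 1], [0, 26, -70, 0.015, 1], [0, 35, -94, 0.02, 1], [0, 43, -117, 0.025, 1], [0, 52, -141, 0.03, 1]])

```text
time: 10.22
tool_pos: [0.5128, 0.0979, 0.0902]
tool_rot: [0.534, 0.463, 0.534, -0.463]
contact_force: [-0.0, -0.8, -1.2]
gripper_width: 0.27
```

Emit:
play_rows(plan=[[0, 9, -23, 0, 1], [0, 18, -47, 0, 1], [0, 26, -70, 0, 1], [0, 35, -93, 0, 1], [0, 43, -115, 0.01, 1], [0, 50, -134, 0.012, 1], [0, 55, -147, 0.012, 1], [0, 57, -154, 0.012, 1]])

```text
time: 11.22
tool_pos: [0.5476, 0.2574, 0.0902]
tool_rot: [0.532, 0.466, 0.532, -0.466]
contact_force: [-0.0, 0.4, -0.3]
gripper_width: 0.272
```

Run:
```python
from h import *
go(544,262,60,7.4)
f=grab("scene"); w=pts(f); im=f["img"].astype(int)
m=(im[...,0]>110)&(im[...,1]<90)&(im[...,2]>40)&(w[...,1]>.2)&(w[...,2]>.03)
p=w[m]; print("rose",len(p),p.min(0),p.max(0),p.mean(0))
save(cv2.resize(f["img"][110:290,320:520],None,fx=3.3,fy=3.3,interpolation=2),"c7.png")
```

```text
tcp [547.6 257.4  90.2] yaw_y 7.5 xaxis [-0. -0. -1.] j [ 0.32  0.13  1.77 -0.    1.24  0.19] w 0.272 F [-0.   0.4 -0.3] t 11.22
-> [30.2, -3.0, -5.0, 0.002]
rose 583 [-0.61611346  0.20766817  0.06475522] [0.5856496  1.18129005 0.45733367] [0.53644661 0.34664967 0.10312892]
```

View pics/c7.png

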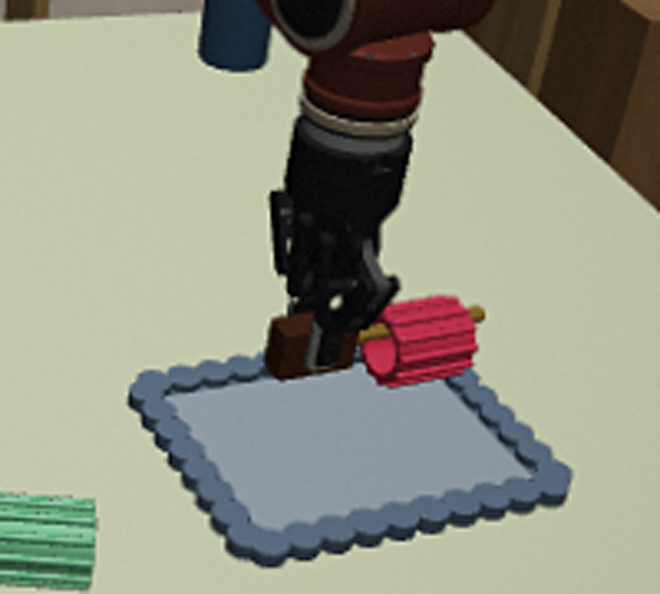

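Still threaded over the tray. Lowering gently, and holding above the handle's contact height first.

Emit:
play_rows(plan=[[8, -1, -2, 0, 1], [18, -3, -4, 0, 1], [28, -3, -5, 0, 1], [37, -3, -5, 0, 1], [43, -3, -5, 0, 1], [47, -3, -5, 0, 1], [50, -3, -5, 0, 1], [53, -3, -5, 0, 1]])

```text
time: 12.28
tool_pos: [0.5443, 0.2613, 0.0375]
tool_rot: [0.532, 0.467, 0.531, -0.466]
contact_force: [-0.1, -0.1, -0.3]
gripper_width: 0.268
```

Emit:
play_rows(plan=[[3, 0, 0, 0, 1], [6, 0, 0, 0, 1], [9, 0, 0, 0, 1], [12, 0, 0, 0, 1], [15, 0, 0, 0, 1], [17, 0, 0, 0, 1], [17, 0, 0, 0, 1], [17, 0, 0, 0, 1]])

```text
time: 13.28
tool_pos: [0.5441, 0.2612, 0.0204]
tool_rot: [0.531, 0.467, 0.531, -0.466]
contact_force: [0.3, -0.2, -0.6]
gripper_width: 0.267
```

Run:
```python
from h import *
go(544,262,15.5,7.4)
f=grab("scene"); w=pts(f)
im=f["img"].astype(int)
m=(im[...,0]>110)&(im[...,1]<90)&(im[...,2]>40)&(w[...,1]>.2)&(w[...,1]<.5)&(w[...,0]>.4)&(w[...,2]<.09)
p=w[m]; print("rose",len(p),p.min(0),p.max(0),p.mean(0))
save(cv2.resize(f["img"][110:290,320:520],None,fx=3.3,fy=3.3,interpolation=2),"c8.png")
```

```text
tcp [544.1 261.2  20.4] yaw_y 7.4 xaxis [ 0.  0. -1.] j [0.32 0.22 1.81 0.   1.12 0.19] w 0.267 F [ 0.3 -0.2 -0.6] t 13.28
-> [4.9, 0.0, -0.8, 0.001]
rose 527 [0.44341931 0.31443289 0.00389634] [0.56440496 0.42222904 0.06451845] [0.54266763 0.35055198 0.04437149]
```

View pics/c8.png

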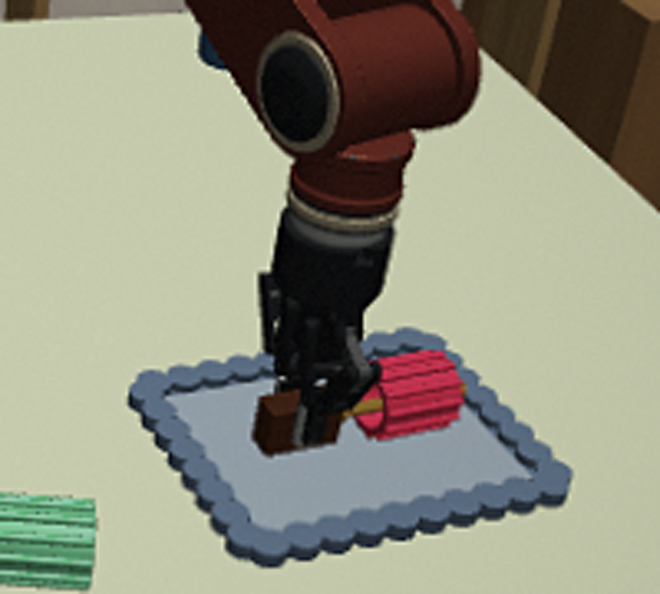

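The roller is on the floor (top at 64 mm) and the rod is through it. The last 4–5 mm brings the handle down.

Emit:
play_rows(plan=[[1.5, 0, 0, 0, 1], [3, 0, 0, 0, 1], [4.5, 0, 0, 0, 1], [4.5, 0, 0, 0, 1], [4.5, 0, 0, 0, 1], [4.5, 0, 0, 0, 1]])

```text
time: 14.08
tool_pos: [0.544, 0.2612, 0.0159]
tool_rot: [0.531, 0.467, 0.531, -0.466]
contact_force: [0.4, -0.7, -0.6]
gripper_width: 0.27
```

Emit:
play_rows(plan=[[0.5, 0, 0, 0, 0.2], [0.5, 0, 0, 0, 0], [0.5, 0, 0, 0, -0.3], [0.5, 0, 0, 0, -0.6], [0.5, 0, 0, 0, -0.6], [0.5, 0, 0, 0, -0.6]])

```text
time: 14.82
tool_pos: [0.544, 0.2611, 0.0153]
tool_rot: [0.531, 0.466, 0.531, -0.466]
contact_force: [-0.0, 0.8, 0.1]
gripper_width: 0.805
```

Emit:
play_rows(plan=[[-8, 0, 0, 0, -0.6], [-20, 0, 0, 0, -0.6], [-40, 0, 0, 0, -0.6], [-70, 0, 0, 0, -0.6], [-110, 0, 0, 0, -0.6], [-140, 0, 0, 0, -0.6], [-140, 0, 0, 0, -0.6], [-140, 0, 0, 0, -0.6]])

```text
time: 15.82
tool_pos: [0.5436, 0.261, 0.1551]
tool_rot: [0.531, 0.466, 0.531, -0.467]
contact_force: [0.2, 0.1, -0.9]
gripper_width: 0.803
```

Run:
```python
from h import *
go(544,262,15.5,7.4)
f=grab("scene"); w=pts(f); im=f["img"].astype(int)
b=(w[...,1]>.15)&(w[...,1]<.45)&(w[...,0]>.42)&(w[...,2]<.08)
m=(im[...,0]>110)&(im[...,1]<90)&(im[...,2]>40)&b; p=w[m]; p=p[p[:,2]>.02]; print("rose",len(p),np.percentile(p,[1,50,99],axis=0).round(3).tolist())
m=(im[...,0]<100)&(im[...,2]<45)&b; p=w[m];p=p[p[:,2]>.012];print("handle",len(p),np.percentile(p,[2,50,98],axis=0).round(3).tolist()); h=p[p[:,2]>.042]; print(len(h),h[:,2].std())
wt=pts(grab("top"));print("mint",rect(blob(wt,(200,250,112,158),.01)))
save(cv2.resize(f["img"][110:290,320:520],None,fx=3.3,fy=3.3,interpolation=2),"c9.png")
```

```text
tcp [543.6 261.  155.1] yaw_y 7.5 xaxis [-0. -0. -1.] j [ 0.32  0.06  1.74 -0.    1.35  0.19] w 0.803 F [ 0.2  0.1 -0.9] t 15.82
-> [139.6, 0.6, -0.9, 0.001]
rose 512 [[0.509, 0.316, 0.021], [0.545, 0.348, 0.053], [0.562, 0.382, 0.063]]
handle 553 [[0.516, 0.152, 0.013], [0.553, 0.264, 0.038], [0.863, 0.356, 0.071]]
209 0.009524686971186086
mint (array([642.6,  47.1]), array([64.6, 57.7]), 75.9)
```

View pics/c9.png

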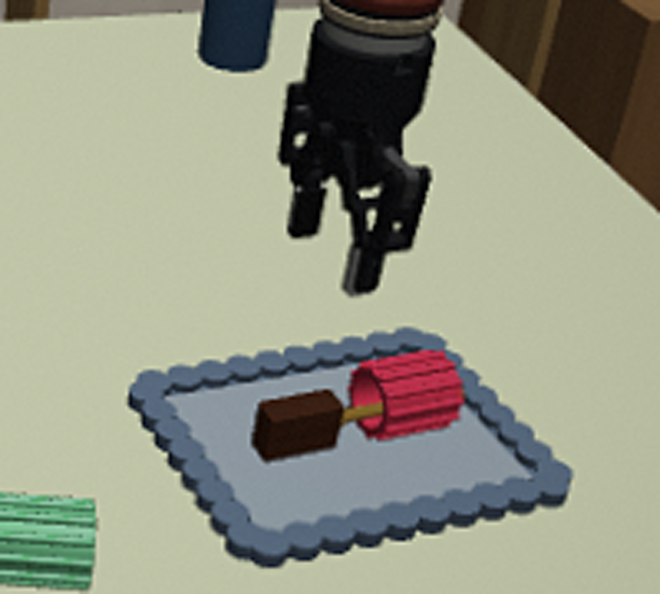

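The handle stands upright in the tray and the roller is down on the floor with the rod through it. The gripper is clear and the mint roller hasn't moved. Handing in.

```bash
python3 -c "
from plant import manip
print(manip.job_done())"
```

```text
the job is handed in; nothing more can be done
None
```

I threaded the middle-sized rod through the rose roller, lifted it and carried it to the tray. I lowered both to the floor, let go and handed the job in at about 16 s of the 54 s allowed. The hand-in gives no verdict, so I can't confirm that it passed.

My last checks, after letting go:
- **Roller:** its top was at about 63–64 mm, which puts its centre about 34 mm above the tray's underside. It lay roughly 85–90 mm ahead of the handle, with the rod still through it.
- **Handle:** it looked upright and inside the tray in the last picture. I let go at the height where its underside should just meet the tray floor. I didn't get a clean measurement of its tilt or height, because that colour mask also picked up the gripper.
- **Mint roller:** it was within about 0.2 mm of its starting position.
- **Gripper:** it was open and about 150 mm up, touching nothing. In the pictures the fingers stayed clear of the rose roller, and the wrist force stayed under about 2 N at every reading.

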